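# Lengthen the telescopic cradle by one hole and lay the long stretcher bar in it

## Task

Make the steel telescopic cradle one hole longer: press its sprung pin in flush and slide the outer tube along until the pin pops fully out of the next hole. Then lay the longer of the two wooden bars in the cradle's two end rests, flat on both ledges, and let go. Leave the shorter bar and the other things on the table where they are.

Things in the scene. Friction and masses are not known exactly. Their poses are not given: they have to be found in the camera images.
- cradle: Steel telescopic cradle, fixed to the table on a dark foot plate 110 x 260 x 10 mm. Origin: on the table, straight below the tube's centre line and level with the sprung pin; z up, y along the tube towards the end that slides, x to the side on which the pin sticks out. Lengthened by one hole, its stops are 208 mm apart and the long bar's centre belongs at x = 0, y = +17, z = 129 mm.
- sleeve_hole (a point): Point on the centre line of the outer tube (sleeve), level with the hole that the pin is in at first; moves with the sleeve. Square steel tube 36 x 36 mm, centre line level, 75 mm above the table, 178 mm long, with free space below. Three 18 mm holes in its +x side, 34 mm apart; the two free ones lie on the -y side of this one.
- sleeve (a joint): Slide of the outer tube along the cradle's +y, m: 0 at first (pin in its first hole), next hole at 0.034, one more at 0.068; 1 to 2 mm of play in each. It rubs with about 3 N; with the pin flush it takes some 10 to 15 N to ride over the pin's dome, then about 5 N.
- pin (a joint): Travel of the sprung pin into the tube (along the cradle's -x), m: 0 fully out, 0.009 flush with the tube's face, 0.012 when it rides under the tube's wall. Spring 5 N when out, 8 N flush. The pin stays where it is along the tube; once flush, the moving tube pushes it under, and it springs out by itself in the next hole.
- pin_tip (a point): Tip of the pin's round head, 16 mm across. Fully out it stands 9 mm proud of the sleeve's +x face, 75 mm above the table, 27 mm from the tube's centre line. Tube and pin are 45 mm wide together: pinched from above across x at the pin, the finger pads press it flush and grip the tube at once.
- fixed_rest (a point): Middle of the fixed rest's ledge, on its upper face, 110 mm above the table and 76 mm from the pin towards -y. The ledge is 22 mm long along y, between side cheeks 32 mm apart (across x) and an end stop on the outer side, all rising to 128 mm. Between the two rests all is free above the tube (tube top at 93 mm).
- sliding_rest (a point): Middle of the sliding rest's ledge, on its upper face, 110 mm above the table; same shape, its stop on the +y side. It is part of the sleeve: 76 mm from the pin at first (stops 174 mm apart, ledges 130 mm apart), 110 mm when one hole longer (stops 208, ledges 164 mm apart).
- long_bar_center (a point): Centre of the longer wooden bar, 200 mm long (its y), 24 mm wide (its x), 38 mm high (its z; the top 6 mm only 16 mm wide), about 90 g. It lies loose on the table.
- short_bar_center (a point): Centre of the shorter wooden bar, 150 mm long (y), of the same section. Not wanted: leave it.
- tape_roll: Cardboard-brown ring lying on the table, 56 mm across, 24 mm high; origin under its centre. Leave it.
- mug: White mug 76 mm across, 90 mm high; origin under its centre. Leave it.
- jar: Glass jar with a steel cap, 68 mm across, 100 mm high; origin under its centre. Leave it.
- tin: Metal tin 76 mm across, 110 mm high; origin under its centre. Leave it.
- mallet: Hammer lying flat along its x, about 280 mm long and below 40 mm high, on the right near the robot. Leave it.
- brush: Brush lying flat along its x, about 200 mm long, left of the cradle. Leave it.
Not all that is in view belongs to the job. What is shaped like the part that bears long_bar_center but pink is not meant.

How it is judged:
By the outcome, as a careful person would: the job done as asked, in the order asked, and still so for the second after the job is handed in, with the robot touching nothing.
It also fails if it takes over 54 s, if anything falls off the work surface, if the arm or the gripper's body presses on something with over 40 N, if the wrist force passes 120 N, or if a joint passes its speed limit or range.

## Robot

A 6-joint arm with a two-finger parallel gripper is mounted at the origin on the work surface. World frame = base frame: x ahead of the robot, y to its left, z up, the work surface at z = 0. Lengths are in m, angles in rad, forces in N, time in s.
With the tool pointing down it reaches from about 0.275 to 1 m from the base axis. Payload 8.4 kg.
Tool frame: the origin (TCP) lies at the very end of the fingers, on their centre line; the grasp point (between the pads) lies 19 mm behind it; z points along the fingers, y is the direction in which the jaws open and shut (so a half turn about z gives the same grasp; the last joint's range is limited). The gripper opens to 85 mm and grips with 20 to 120 N. Pads are 22 mm wide; open, the fingers measure 114 mm over their backs; the gripper's body (76 mm by 85 mm) begins 54 mm behind the grasp point. The pads swing forward as they close: fully open they stand 13 mm farther back than shut.
Start: joints at [1.149, 0.353, 1.633, -0, 1.155, -0.002], TCP at [0.255, 0.571, 0.231] pointing down, gripper open.
Joint ranges: [-2.63, 2.63], [-0.92, 2.1], [0.06, 2.66], [-1.3, 4.44], [0, 2.69], [-3.02, 3.02]. Speed limits (rad/s): [2.22, 2.22, 2.79, 3.14, 3.14, 3.14].

## Interface

Orientations are given as a unit quaternion [w, x, y, z].
In Python, from rig import env, capture, calibration, order gives the robot as it stands. The module is installed in compiled form; this text tells all that it offers.
- The arm moves only by the shell command python3 -m creep 'ROWS'. ROWS is JSON, a list of rows, each an object of numbers: "fingers": the opening, from -1 (shut) to 1 (fully open); "tx", "ty", "tz": the shift along the tool's x, y, z in m; "twist": the turn about the tool's z in degrees. A call has 1 to 5 rows; each row is the pose to reach, as a shift and turn from the pose commanded when the call began, along the tool's axes at that moment; what a row does not reach only later rows make up. A row lasts 1/10 s, in which the tool goes at most 50 mm and 8.59 degrees, less where a joint would pass 70% of its speed; a pose out of reach is approached as far as the arm can. A call with a gripper value outside its range is refused whole. The fingers move at their own pace and stop on an object; the grip force is fixed at half the most. Time passes only in rows, so rows that repeat a pose let the fingers close. It gives the time, the measured TCP pose, the force and the opening at its end, in the units of the state.
- env.sense(): the state, without advancing time (a new reading comes with each control period).
- capture(name): name is "scene" or "side" or "wrist"; returns (picture, depth): 384x512x3 uint8, blue, green, red; 384x512 float32, m along the optical axis (not along the pixel's ray), 0 where there is no reading.
- calibration(name): a dict with "mtx" (3x3 intrinsics, pixels), "extrinsics" (4x4, takes a point from camera to world coordinates). Camera axes: x right, y down, z forward; pixel columns grow to the right and rows downward; lengths in m; the calibration is good to about 2 mm. A picture is of the moment at which its call begins: read the wrist's pose just before it. calibration takes no time and is no camera call; for the wrist camera it gives the pose at the moment of the call.
- order.job_done(): hands the job in, once; it reports no verdict.
The state is a dict: "time": time; "joints": joint angles; "joint_vel": joint speeds; "joint_torque": joint torques, N m; "ee_pos": TCP position; "eef_rot": TCP orientation; "contact_force": force on the tool from outside, world axes, zero at the start; "wrist_torque": the same for the moment, N m; "finger_gap": finger opening in m.
Only numpy, scipy, OpenCV 4.12 (cv2) and the standard library are available. Lean on these libraries where they do the work, as an engineer would, in place of code of your own. Each camera call takes 0.05 s, during which the arm holds its last target. There are 200 camera calls.

## Working session

There is one attempt and no reset: what is moved stays moved. The work goes in short steps, Python scripts to look and compute and a shell command to move; the robot and the scene stay as the last step left them, time stands still between calls to the robot, and variables do not carry over. Pictures are saved under pics/ and viewed, about 8 in all and at most 12, crops included, and the job is handed in when it is done.

```bash
mkdir -p pics
cat > h.py <<'E'
import numpy as np,cv2
from rig import env,capture,calibration,order
def snap(n,tag):
    c=calibration(n);p,d=capture(n);cv2.imwrite(f'pics/{tag}.png',p);np.savez(f'pics/{tag}.npz',p=p,d=d,K=c['mtx'],T=c['extrinsics']);return p,d
def load(t):
    z=np.load(f'pics/{t}.npz');return z['p'],z['d'],z['K'],z['T']
def cloud(t):
    p,d,K,T=load(t);v,u=np.mgrid[:384,:512]
    P=np.stack([(u-K[0,2])/K[0,0]*d,(v-K[1,2])/K[1,1]*d,d,np.ones_like(d)],-1)@np.array(T).T
    P=P[...,:3];P[d<=0]=np.nan;return P
E
python3 - <<'E'
from h import *
a,_=snap('scene','s0');b,_=snap('side','d0');c,_=snap('wrist','w0')
s=env.sense();print(s)
for n in('scene','side','wrist'):print(n,np.round(calibration(n)['extrinsics'],3).tolist())
cv2.imwrite('pics/all0.png',np.vstack([np.hstack([cv2.resize(a,(400,300)),cv2.resize(b,(400,300))]),np.hstack([cv2.resize(c,(400,300)),np.zeros((300,400,3),np.uint8)])]))
E
```

```text
{'time': 0.15, 'joints': array([ 1.14859106e+00,  3.53513816e-01,  1.63397250e+00,  2.87094356e-05,
        1.15520756e+00, -2.38773786e-03]), 'joint_vel': array([ 0.00047692, -0.00156973, -0.0019292 ,  0.00180327,  0.00038368,
       -0.00055052]), 'joint_torque': array([-4.98512600e-04, -6.05636072e+01, -3.42337167e+01, -6.59632221e-06,
        6.15463679e-03, -2.14863587e-05]), 'ee_pos': array([0.25457772, 0.57039284, 0.23071474]), 'eef_rot': array([-1.28851805e-04,  2.08376309e-01,  9.78048573e-01, -5.35484139e-04]), 'contact_force': array([-0.42605512, -0.08789389,  0.02229798]), 'wrist_torque': array([ 0.01028083,  0.02239866, -0.02627421]), 'finger_gap': 0.08572118818640291}
scene [[-0.84, 0.433, -0.326, 0.855], [0.542, 0.681, -0.492, 0.591], [0.009, -0.59, -0.807, 0.984], [0.0, 0.0, 0.0, 1.0]]
side [[0.764, -0.478, 0.432, -0.1], [-0.645, -0.564, 0.515, -0.616], [-0.003, -0.673, -0.74, 1.053], [0.0, 0.0, 0.0, 1.0]]
wrist [[0.408, 0.877, 0.254, 0.189], [0.913, -0.391, -0.115, 0.599], [-0.001, 0.279, -0.96, 0.373], [0.0, 0.0, 0.0, 1.0]]
```

View pics/all0.png

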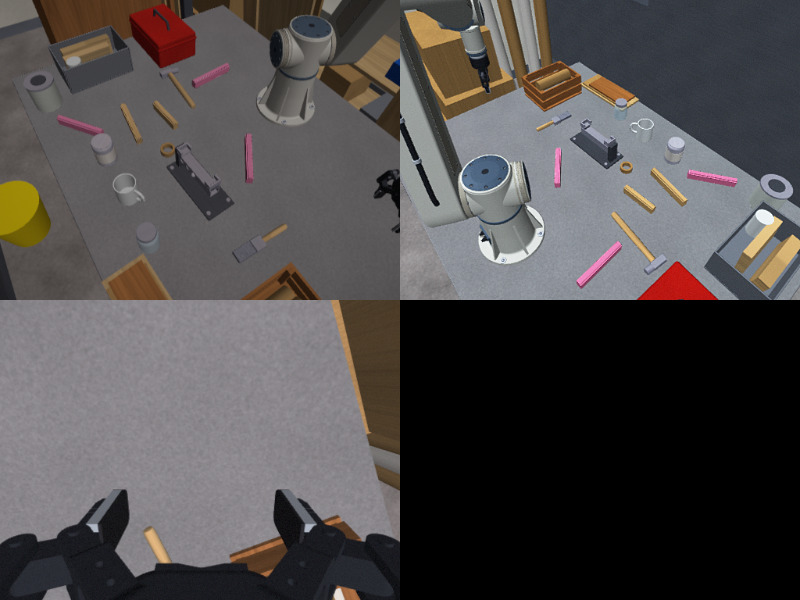

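The overview shows the cradle at scene ≈(200,178) in the half-size picture. The long wooden bar is at ≈(131,122) and the short one at ≈(165,113). The decoys are pink. Next I'll measure from the point clouds.

Run:
```python
from h import *
for t in('s0','d0'):
    p,d,K,T=load(t);P=cloud(t);hsv=cv2.cvtColor(p,cv2.COLOR_BGR2HSV)
    x,y,z=P[...,0],P[...,1],P[...,2]
    tab=(x>.2)&(x<1)&(abs(y)<.5)
    m=(hsv[...,0]>8)&(hsv[...,0]<28)&(hsv[...,1]>80)&tab&(z>.012)&(z<.06)
    n,l,st,ce=cv2.connectedComponentsWithStats(m.astype(np.uint8))
    for i in range(1,n):
        if st[i,4]<60: continue
        q=P[l==i];top=q[q[:,2]>np.percentile(q[:,2],90)-.008][:,:2].astype(np.float32)
        r=cv2.minAreaRect(top*1000);print(t,'wood',np.round(ce[i]),st[i,4],np.round(r[0]),np.round(r[1]),round(r[2],1),'z',np.round(np.percentile(q[:,2],95),3))
    # cradle: high grey points
    m=tab&(z>.06)&(z<.14)&(hsv[...,1]<60)
    n,l,st,ce=cv2.connectedComponentsWithStats(m.astype(np.uint8))
    for i in range(1,n):
        if st[i,4]<60: continue
        q=P[l==i];r=cv2.minAreaRect((q[:,:2]*1000).astype(np.float32));print(t,'grey',np.round(ce[i]),st[i,4],np.round(r[0]),np.round(r[1]),round(r[2],1),'z',np.round(np.percentile(q[:,2],98),3))
a=cv2.resize(load('s0')[0][165:285,195:315],(480,480),interpolation=2)
b=cv2.resize(load('d0')[0][140:220,210:290],(320,320),interpolation=2)
o=np.zeros((480,800,3),np.uint8);o[:,:480]=a;o[:320,480:]=b;cv2.imwrite('pics/crop0.png',o)
```

```text
s0 wood [232. 115.] 352 [ 338. -305.] [235.  23.] 85.4 z 0.028
s0 wood [211. 146.] 373 [ 473. -208.] [ 22. 153.] 4.5 z 0.041
s0 wood [167. 157.] 424 [ 610. -244.] [201.  22.] 82.9 z 0.042
s0 wood [214. 191.] 168 [551. -52.] [52. 53.] 58.0 z 0.027
s0 wood [351. 297.] 244 [427. 415.] [17. 95.] 88.1 z 0.023
s0 wood [174. 362.] 2969 [875. 338.] [110. 136.] 3.3 z 0.036
s0 grey [ 58. 120.] 261 [ 849. -494.] [50. 11.] 0.0 z 0.13
s0 grey [131. 186.] 756 [ 758. -144.] [73. 74.] 31.8 z 0.114
s0 grey [252. 216.] 1463 [533. 115.] [ 50. 202.] 2.9 z 0.13
s0 grey [161. 238.] 510 [761.  51.] [102.  75.] 86.6 z 0.093
s0 grey [188. 300.] 761 [778. 228.] [63. 63.] 33.9 z 0.104
d0 wood [271. 117.] 909 [869. 385.] [118. 235.] 3.0 z 0.036
d0 wood [185. 161.] 88 [426. 409.] [27. 96.] 89.7 z 0.021
d0 wood [289. 213.] 127 [547. -56.] [55. 52.] 70.8 z 0.026
d0 wood [344. 239.] 538 [ 606. -246.] [201.  22.] 83.0 z 0.04
d0 wood [306. 254.] 434 [ 469. -211.] [ 23. 151.] 4.7 z 0.04
d0 wood [298. 303.] 618 [ 334. -307.] [232.  23.] 85.8 z 0.027
d0 grey [283. 134.] 239 [772. 222.] [66. 63.] 4.3 z 0.103
d0 grey [253. 175.] 793 [529. 113.] [ 49. 206.] 2.7 z 0.128
d0 grey [313. 161.] 274 [759.  46.] [95. 78.] 82.8 z 0.091
d0 grey [353. 188.] 474 [ 753. -150.] [75. 75.] 64.9 z 0.112
```

View pics/crop0.png

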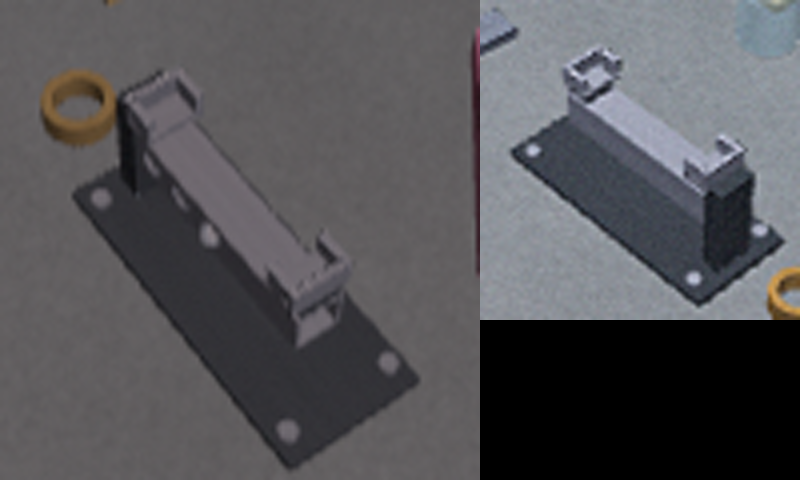

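The second picture shows the pin as a bright dome at crop (208,235), i.e. scene px (247,223.7), facing world +x. The fixed rest is by the tape and the sliding end points to +y. Now I'll work out the frames and the first move.

```bash
cat >> h.py <<'E'
from scipy.spatial.transform import Rotation as Ro
def ray(t,u,v,z):
    p,d,K,T=load(t);r=T[:3,:3]@np.linalg.inv(K)@[u,v,1];o=T[:3,3];return o+r*(z-o[2])/r[2]
def plan(pos,jaw):  # jaw: world angle (deg) of the tool's y axis (mod 180), tool down
    s=env.sense();q=s['eef_rot'];R=Ro.from_quat(q[[1,2,3,0]]).as_matrix()
    a=np.degrees(np.arctan2(R[1,1],R[0,1]));d=(jaw-a+90)%180-90
    print('at',np.round(s['ee_pos'],4),'tilt',np.round(R[:2,2],4),'jaw',round(a,2),'| t(mm)',np.round(R.T@(np.array(pos)-s['ee_pos'])*1000,1),'twist',round(-d,2),'F',np.round(s['contact_force'],1),'gap',round(s['finger_gap'],4),'t',s['time'])
E
python3 - <<'E'
from h import *
a=np.radians(2.8);ex=np.array([np.cos(a),np.sin(a)]);ey=np.array([-ex[1],ex[0]])
pin=ray('s0',247,223.7,.075);print('pin tip',pin,'origin est',pin[:2]-.027*ex)
for t in('s0','d0'):
    P=cloud(t).reshape(-1,3);P=P[~np.isnan(P[:,0])]
    c=np.array([.53,.115]);w=P[:,:2]-c;X=w@ex;Y=w@ey;z=P[:,2]
    top=(abs(X)<.03)&(abs(Y)<.06)&(abs(z-.093)<.005)
    r=cv2.minAreaRect((P[top][:,:2]*1000).astype(np.float32));print(t,'tube top',top.sum(),np.round(r[0],1),np.round(r[1],1),round(r[2],1),np.median(P[top],0))
    hi=(abs(X)<.035)&(abs(Y)<.13)&(z>.115)
    print('Y range',np.percentile(Y[hi],[1,99]),'X',np.percentile(X[hi],[2,98]))
    f=(abs(X)<.09)&(abs(Y)<.16)&(abs(z-.010)<.003)
    r=cv2.minAreaRect((P[f][:,:2]*1000).astype(np.float32));print('plate',f.sum(),np.round(r[0],1),np.round(r[1],1),round(r[2],1))
plan([.53,.10,.26],2.8)
E
```

```text
pin tip [0.54973468 0.12529472 0.075     ] origin est [0.52276691 0.12397578]
s0 tube top 554 [530.6 114.8] [ 38.8 119.8] 1.7 [0.53148066 0.11645496 0.09366911]
Y range [-0.08528474  0.10126904] X [-0.02173793  0.02398554]
plate 1791 [525.6 110.1] [121.9 306.2] 2.9
d0 tube top 221 [529.4 115.8] [ 41.2 117.6] 3.1 [0.52765198 0.12192033 0.09213246]
Y range [-0.08818569  0.09977982] X [-0.02475755  0.02150154]
plate 781 [521.5 109.9] [110.2 309.6] 8.2
at [0.2546 0.5704 0.2307] tilt [-0.0005 -0.001 ] jaw 65.95 | t(mm) [-443.2 -317.3  -28.9] twist 63.15 F [-0.4 -0.1  0. ] gap 0.0857 t 0.15
```

```bash
R='{"fingers":1,"tx":-0.443,"ty":-0.317,"tz":-0.029,"twist":63}'; python3 -m creep '[{"fingers":1,"tx":-0.443,"ty":-0.317,"tz":-0.029,"twist":63.2},{"fingers":1,"tx":-0.443,"ty":-0.317,"tz":-0.029,"twist":63.2},{"fingers":1,"tx":-0.443,"ty":-0.317,"tz":-0.029,"twist":63.2},{"fingers":1,"tx":-0.443,"ty":-0.317,"tz":-0.029,"twist":63.2},{"fingers":1,"tx":-0.443,"ty":-0.317,"tz":-0.029,"twist":63.2}]'
python3 - <<'E'
from h import *
plan([.53,.10,.26],2.8)
E
```

```text
time: 0.65
ee_pos: [0.3814, 0.3535, 0.2446]
eef_rot: [0.0, 0.554, 0.832, -0.0]
contact_force: [0.6, -0.0, 0.2]
finger_gap: 0.0853
at [0.3814 0.3535 0.2446] tilt [-0.     -0.0001] jaw 22.65 | t(mm) [-291.2   39.5  -15.4] twist 19.85 F [ 0.6 -0.   0.2] gap 0.0853 t 0.65
```

```bash
python3 -m creep '[{"fingers":1,"tx":-0.29,"ty":0.04,"tz":-0.015,"twist":19.8},{"fingers":1,"tx":-0.29,"ty":0.04,"tz":-0.015,"twist":19.8},{"fingers":1,"tx":-0.29,"ty":0.04,"tz":-0.015,"twist":19.8},{"fingers":1,"tx":-0.29,"ty":0.04,"tz":-0.015,"twist":19.8},{"fingers":1,"tx":-0.29,"ty":0.04,"tz":-0.015,"twist":19.8}]'
python3 -m creep '[{"fingers":1},{"fingers":1}]'
python3 - <<'E'
from h import *
plan([.53,.10,.26],2.8)
snap('wrist','w1')
P=cloud('w1').reshape(-1,3);P=P[~np.isnan(P[:,0])]
for yaw in(2.8,):
    a=np.radians(yaw);ex=np.array([np.cos(a),np.sin(a)]);ey=np.array([-ex[1],ex[0]])
    w=P[:,:2]-[.53,.118];X=w@ex;Y=w@ey;z=P[:,2]
    for lo,hi in((-.06,-.03),(-.03,0),(0,.03),(.03,.06)):
        top=(abs(X)<.026)&(Y>lo)&(Y<hi)&(abs(z-.093)<.006)
        if top.sum()>20: print(lo,top.sum(),np.percentile(X[top],[1,50,99]),np.median(z[top]))
    h=(abs(X)<.035)&(abs(Y)<.13)&(z>.12)&(z<.135);print('Y',np.percentile(Y[h],[1,99]) if h.sum() else 0)
E
```

```text
time: 1.15
ee_pos: [0.5095, 0.139, 0.2575]
eef_rot: [-0.0, 0.687, 0.726, 0.0]
contact_force: [0.8, 0.4, 0.4]
finger_gap: 0.0853
at [0.5095 0.139  0.2575] tilt [0.0001 0.0001] jaw 3.17 | t(mm) [-40.   18.3  -2.5] twist 0.37 F [0.8 0.4 0.4] gap 0.0853 t 1.15
-0.06 884 [-0.01825855 -0.00034632  0.01736397] 0.09300221063422615
-0.03 957 [-0.01755998 -0.00021286  0.01725409] 0.09299600912877543
0 1029 [-0.01782069 -0.00054204  0.01696784] 0.09297246534168196
0.03 1099 [-0.0180871  -0.00063727  0.01686381] 0.09301757157956952
Y [-0.08785345  0.0966427 ]invalid input at $[0]: expected keys fingers, tx, ty, tz, twist
```

View pics/w1.png

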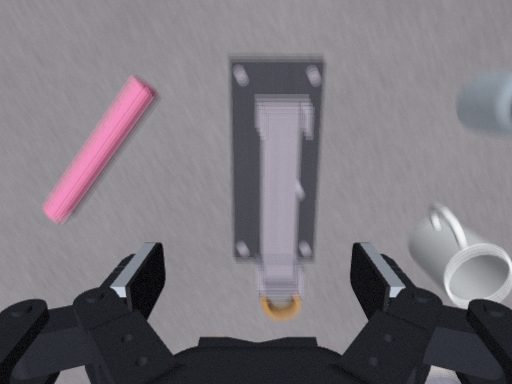

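The wrist view shows the tube (columns 262–300), the pin at (299,188) on the +x side, and the tape beyond the fixed rest at the bottom. I'm moving over the pin.

```bash
python3 -m creep '[{"fingers":1,"tx":-0.016,"ty":0.019,"tz":0.05,"twist":0.2},{"fingers":1,"tx":-0.016,"ty":0.019,"tz":0.05,"twist":0.2},{"fingers":1,"tx":-0.016,"ty":0.019,"tz":0.05,"twist":0.2},{"fingers":1,"tx":-0.016,"ty":0.019,"tz":0.05,"twist":0.2}]'
python3 - <<'E'
from h import *
snap('wrist','w2')
P=cloud('w2').reshape(-1,3);P=P[~np.isnan(P[:,0])]
a=np.radians(2.9);ex=np.array([np.cos(a),np.sin(a)]);ey=np.array([-ex[1],ex[0]])
w=P[:,:2]-[.5294,.1224];X=w@ex;Y=w@ey;z=P[:,2]
for lo in(-.06,-.03,0,.03):
    top=(abs(X)<.026)&(Y>lo)&(Y<lo+.03)&(abs(z-.093)<.006)
    if top.sum()>20: print(lo,top.sum(),np.percentile(X[top],[1,99]).round(4),np.percentile(X[top],[1,99]).mean().round(5))
h=(abs(X)<.035)&(abs(Y)<.13)&(z>.12)&(z<.135);print('Y',np.percentile(Y[h],[1,99]) if h.sum() else 0)
pn=(X>.0205)&(X<.032)&(abs(Y)<.02)&(abs(z-.075)<.012);print('pin',pn.sum(),Y[pn].mean() if pn.sum() else 0, X[pn].max() if pn.sum() else 0)
plan([.5294,.1224,.054],2.9)
E
```

```text
time: 1.6
ee_pos: [0.5286, 0.1267, 0.2082]
eef_rot: [-0.0, 0.688, 0.725, 0.0]
contact_force: [-0.5, -0.7, 0.2]
finger_gap: 0.0852
-0.06 1255 [-0.0178  0.0178] -0.0
-0.03 1356 [-0.0175  0.0174] -6e-05
0 1502 [-0.0178  0.0175] -0.00019
0.03 1640 [-0.018   0.0175] -0.00026
Y [-0.0928739   0.09216285]
pin 76 0.0010043009589162846 0.026101484771150197
at [0.5289 0.1269 0.2086] tilt [0.0012 0.0005] jaw 3.03 | t(mm) [-4.600e+00  1.000e-01  1.546e+02] twist 0.13 F [0.1 0.4 1.2] gap 0.0856 t 1.65
```

```bash
python3 -m creep '[{"fingers":1,"tx":-0.004,"ty":0,"tz":0.05,"twist":0.1},{"fingers":1,"tx":-0.004,"ty":0,"tz":0.1,"twist":0.1},{"fingers":1,"tx":-0.004,"ty":0,"tz":0.14,"twist":0.1},{"fingers":1,"tx":-0.004,"ty":0,"tz":0.155,"twist":0.1},{"fingers":1,"tx":-0.004,"ty":0,"tz":0.155,"twist":0.1}]'
python3 -m creep '[{"fingers":-1,"tx":0,"ty":0,"tz":0,"twist":0},{"fingers":-1,"tx":0,"ty":0,"tz":0,"twist":0},{"fingers":-1,"tx":0,"ty":0,"tz":0,"twist":0},{"fingers":-1,"tx":0,"ty":0,"tz":0,"twist":0},{"fingers":-1,"tx":0,"ty":0,"tz":0,"twist":0}]'
python3 -m creep '[{"fingers":-1,"tx":0,"ty":0,"tz":0,"twist":0},{"fingers":-1,"tx":0,"ty":0,"tz":0,"twist":0}]'
python3 - <<'E'
from h import *
plan([.5294,.1224,.054],2.9)
E
```

```text
time: 2.15
ee_pos: [0.5277, 0.1227, 0.0513]
eef_rot: [-0.001, 0.689, 0.725, -0.001]
contact_force: [0.0, 0.1, -0.4]
finger_gap: 0.0853
time: 2.65
ee_pos: [0.5303, 0.1226, 0.0548]
eef_rot: [0.001, 0.689, 0.725, 0.001]
contact_force: [-2.3, 1.3, 15.3]
finger_gap: 0.0352
time: 2.85
ee_pos: [0.5304, 0.1226, 0.0548]
eef_rot: [0.001, 0.689, 0.725, 0.001]
contact_force: [-2.6, 1.3, 14.4]
finger_gap: 0.0356
at [0.5304 0.1226 0.0548] tilt [0.0032 0.001 ] jaw 2.88 | t(mm) [-0.1 -1.   0.8] twist -0.02 F [-2.6  1.3 14.4] gap 0.0356 t 2.85
```

Gap is 36 mm, so the pin is flush and the tube is gripped. I'm sliding along tool +x, which is cradle +y.

```bash
python3 -m creep '[{"fingers":-1,"tx":0.004,"ty":0,"tz":0,"twist":0},{"fingers":-1,"tx":0.008,"ty":0,"tz":0,"twist":0},{"fingers":-1,"tx":0.012,"ty":0,"tz":0,"twist":0},{"fingers":-1,"tx":0.016,"ty":0,"tz":0,"twist":0},{"fingers":-1,"tx":0.02,"ty":0,"tz":0,"twist":0}]'
python3 -m creep '[{"fingers":-1,"tx":0.004,"ty":0,"tz":0,"twist":0},{"fingers":-1,"tx":0.008,"ty":0,"tz":0,"twist":0},{"fingers":-1,"tx":0.012,"ty":0,"tz":0,"twist":0},{"fingers":-1,"tx":0.014,"ty":0,"tz":0,"twist":0},{"fingers":-1,"tx":0.014,"ty":0,"tz":0,"twist":0}]'
python3 - <<'E'
from h import *
plan([.5294,.1224,.054],2.9)
E
```

```text
time: 3.35
ee_pos: [0.5293, 0.1415, 0.0548]
eef_rot: [0.001, 0.689, 0.725, 0.001]
contact_force: [-0.9, -6.5, 15.6]
finger_gap: 0.0355
time: 3.85
ee_pos: [0.5285, 0.1565, 0.0548]
eef_rot: [0.001, 0.689, 0.725, 0.001]
contact_force: [-2.1, -0.3, 14.6]
finger_gap: 0.0354
at [0.5285 0.1565 0.0548] tilt [0.0029 0.0009] jaw 2.89 | t(mm) [-34.1  -0.8   0.8] twist -0.01 F [-2.1 -0.3 14.6] gap 0.0354 t 3.85
```

```bash
python3 -m creep '[{"fingers":1,"tx":0,"ty":0,"tz":0,"twist":0},{"fingers":1,"tx":0,"ty":0,"tz":0,"twist":0},{"fingers":1,"tx":0,"ty":0,"tz":0,"twist":0},{"fingers":1,"tx":0,"ty":0,"tz":0,"twist":0}]'
python3 -m creep '[{"fingers":1,"tx":0,"ty":0,"tz":-0.05,"twist":0},{"fingers":1,"tx":0,"ty":0,"tz":-0.1,"twist":0},{"fingers":1,"tx":0,"ty":0,"tz":-0.15,"twist":0},{"fingers":1,"tx":0,"ty":0,"tz":-0.15,"twist":0},{"fingers":1,"tx":0,"ty":0,"tz":-0.15,"twist":0}]'
python3 - <<'E'
from h import *
a,_=snap('scene','s3');p,_=snap('wrist','w3')
P=cloud('w3').reshape(-1,3);P=P[~np.isnan(P[:,0])]
a_=np.radians(2.9);ex=np.array([np.cos(a_),np.sin(a_)]);ey=np.array([-ex[1],ex[0]])
w=P[:,:2]-[.5294,.1227];X=w@ex;Y=w@ey;z=P[:,2]
h=(abs(X)<.035)&(abs(Y)<.16)&(z>.12)&(z<.135);print('Y',np.percentile(Y[h],[1,99]),'X',np.percentile(X[h],[1,99]))
pn=(X>.0195)&(X<.032)&(abs(Y)<.05)&(abs(z-.075)<.012);print('pin',pn.sum(),Y[pn].mean() if pn.sum() else 0, X[pn].max() if pn.sum() else 0)
o=np.zeros((480,800,3),np.uint8);o[:,:480]=cv2.resize(a[165:285,195:315],(480,480),interpolation=2);o[:320,480:]=cv2.resize(p[100:300,180:380],(320,320));cv2.imwrite('pics/c3.png',o)
plan([.608,-.245,.2],-7.1)
E
```

```text
time: 4.25
ee_pos: [0.5272, 0.1559, 0.0524]
eef_rot: [-0.0, 0.689, 0.725, -0.0]
contact_force: [-0.0, -1.3, 0.3]
finger_gap: 0.0855
time: 4.75
ee_pos: [0.5279, 0.1561, 0.2037]
eef_rot: [0.001, 0.689, 0.725, 0.001]
contact_force: [-0.2, 0.7, -0.4]
finger_gap: 0.0854
Y [-0.08869152  0.12598374] X [-0.02308129  0.0224167 ]
pin 95 0.0012432006767565667 0.025932366865662054
at [0.5264 0.1557 0.2013] tilt [-0.0018 -0.0005] jaw 2.87 | t(mm) [-404.3   61.4    1.4] twist 9.97 F [-0.5  0.4  0.5] gap 0.0854 t 4.85
```

View pics/c3.png

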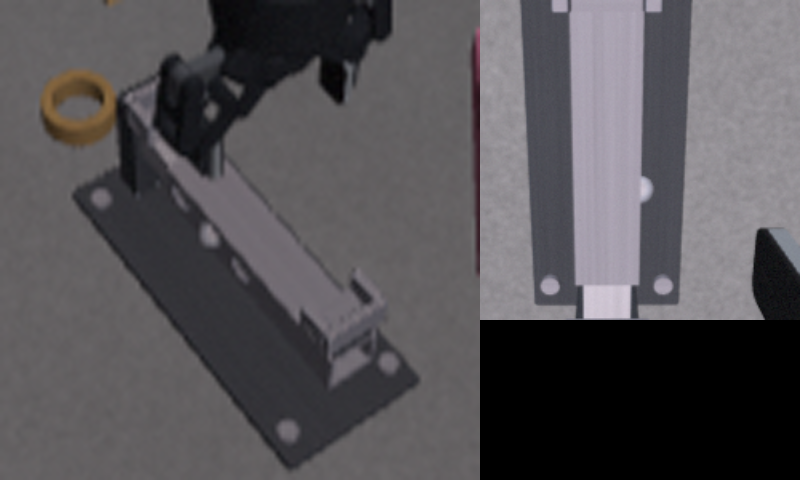

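The pin stands out fully (tip at 26 mm, as at first), with a free hole on each side and the sliding end moved 34 mm. Now I'll go to the long bar.

```bash
python3 -m creep '[{"fingers":1,"tx":-0.404,"ty":0.061,"tz":0,"twist":10},{"fingers":1,"tx":-0.404,"ty":0.061,"tz":0,"twist":10},{"fingers":1,"tx":-0.404,"ty":0.061,"tz":0,"twist":10},{"fingers":1,"tx":-0.404,"ty":0.061,"tz":0,"twist":10},{"fingers":1,"tx":-0.404,"ty":0.061,"tz":0,"twist":10}]'
python3 - <<'E'
from h import *
plan([.608,-.245,.2],-7.1)
E
```

```text
time: 5.35
ee_pos: [0.576, -0.0908, 0.2004]
eef_rot: [-0.001, 0.75, 0.662, -0.001]
contact_force: [0.6, 0.4, -0.2]
finger_gap: 0.0853
at [ 0.576  -0.0908  0.2004] tilt [-0.0033  0.0006] jaw -7.11 | t(mm) [-149.    50.9    0.2] twist -0.01 F [ 0.6  0.4 -0.2] gap 0.0853 t 5.35
```

```bash
python3 -m creep '[{"fingers":1,"tx":-0.149,"ty":0.051,"tz":0,"twist":0},{"fingers":1,"tx":-0.149,"ty":0.051,"tz":0,"twist":0},{"fingers":1,"tx":-0.149,"ty":0.051,"tz":0,"twist":0},{"fingers":1,"tx":-0.149,"ty":0.051,"tz":0,"twist":0},{"fingers":1,"tx":-0.149,"ty":0.051,"tz":0,"twist":0}]'
python3 - <<'E'
from h import *
p,_=snap('wrist','w4');P=cloud('w4');hsv=cv2.cvtColor(p,cv2.COLOR_BGR2HSV)
m=(hsv[...,0]>8)&(hsv[...,0]<28)&(hsv[...,1]>70)&(P[...,2]>.02)&(P[...,2]<.045)
n,l,st,ce=cv2.connectedComponentsWithStats(m.astype(np.uint8))
for i in range(1,n):
    if st[i,4]<300: continue
    q=P[l==i]
    for zl in(.02,.035):
        r=cv2.minAreaRect((q[q[:,2]>zl][:,:2]*1000).astype(np.float32));print(st[i],np.round(r[0],1),np.round(r[1],1),round(r[2],1),np.percentile(q[:,2],95))
plan([.608,-.245,.02],-7.1)
E
```

```text
time: 5.85
ee_pos: [0.608, -0.2443, 0.2]
eef_rot: [-0.002, 0.751, 0.661, -0.001]
contact_force: [-0.5, 0.7, 0.3]
finger_gap: 0.0853
[ 248   67   25  198 4587] [ 608.9 -245.9] [200.   23.5] 82.8 0.039002394674609746
[ 248   67   25  198 4587] [ 609.2 -245.9] [200.  16.] 82.8 0.039002394674609746
[  81   76   74  152 4303] [ 470.5 -210.5] [ 25.6 149.4] 4.3 0.03901453421950478
[  81   76   74  152 4303] [ 470.8 -210.5] [ 17.2 149.3] 4.4 0.03901453421950478
[   0  151   52  158 2644] [ 338.4 -285.7] [189.2  22. ] 85.0 0.026417983634452434
[   0  151   52  158 2644] [0. 0.] [0. 0.] 0.0 0.026417983634452434
at [ 0.6079 -0.2428  0.2003] tilt [-0.0032  0.0017] jaw -7.2 | t(mm) [ -2.4   1.  180.3] twist -0.1 F [-0.3 -0.2  0.6] gap 0.0853 t 5.9
```

View pics/w4.png

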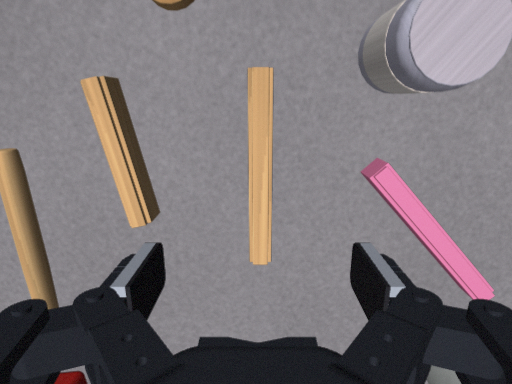

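The wrist view shows the long bar (248–273, rows 67–264) lying ridge up under the tool and the short bar to its left. The pink decoy and the tin are clear of the fingers. Going down to grip it at its centre.

```bash
python3 -m creep '[{"fingers":1,"tx":-0.003,"ty":0.0015,"tz":0.05,"twist":0},{"fingers":1,"tx":-0.003,"ty":0.0015,"tz":0.1,"twist":0},{"fingers":1,"tx":-0.003,"ty":0.0015,"tz":0.15,"twist":0},{"fingers":1,"tx":-0.003,"ty":0.0015,"tz":0.18,"twist":0},{"fingers":1,"tx":-0.003,"ty":0.0015,"tz":0.19,"twist":0}]'
python3 -m creep '[{"fingers":-1,"tx":0,"ty":0,"tz":0,"twist":0},{"fingers":-1,"tx":0,"ty":0,"tz":0,"twist":0},{"fingers":-1,"tx":0,"ty":0,"tz":0,"twist":0},{"fingers":-1,"tx":0,"ty":0,"tz":0,"twist":0},{"fingers":-1,"tx":0,"ty":0,"tz":0,"twist":0}]'
python3 -m creep '[{"fingers":-1,"tx":0,"ty":0,"tz":0,"twist":0},{"fingers":-1,"tx":0,"ty":0,"tz":0,"twist":0},{"fingers":-1,"tx":0,"ty":0,"tz":0,"twist":0}]'
```

```text
time: 6.4
ee_pos: [0.6071, -0.2431, 0.0082]
eef_rot: [-0.003, 0.749, 0.662, -0.002]
contact_force: [-0.9, 0.6, 0.8]
finger_gap: 0.0856
time: 6.9
ee_pos: [0.6114, -0.2469, 0.0143]
eef_rot: [0.001, 0.75, 0.662, 0.001]
contact_force: [-0.7, 1.1, 7.6]
finger_gap: 0.0229
time: 7.2
ee_pos: [0.6113, -0.2468, 0.0143]
eef_rot: [0.001, 0.75, 0.662, 0.001]
contact_force: [0.1, 1.6, 6.2]
finger_gap: 0.0227
```

```bash
python3 -m creep '[{"fingers":-1,"tx":0,"ty":0,"tz":-0.05,"twist":0},{"fingers":-1,"tx":0,"ty":0,"tz":-0.1,"twist":0},{"fingers":-1,"tx":0,"ty":0,"tz":-0.15,"twist":0},{"fingers":-1,"tx":0,"ty":0,"tz":-0.2,"twist":0},{"fingers":-1,"tx":0,"ty":0,"tz":-0.2,"twist":0}]'
python3 - <<'E'
from h import *
snap('wrist','w5');p,d,K,T=load('w5');P=cloud('w5');hsv=cv2.cvtColor(p,cv2.COLOR_BGR2HSV)
s=env.sense();R=Ro.from_quat(s['eef_rot'][[1,2,3,0]]).as_matrix()
m=(hsv[...,0]>8)&(hsv[...,0]<28)&(hsv[...,1]>70)&(P[...,2]>.1)
q=(P[m]-s['ee_pos'])@R;print(m.sum())
if m.sum():
    q=q[np.isfinite(q[:,0])]
    print('tool frame pct x,y,z mm',np.round(np.percentile(q*1000,[1,50,99],0),1))
    for a,b in((-.12,-.05),(-.05,0),(0,.05),(.05,.12)):
        k=(q[:,0]>a)&(q[:,0]<b)
        if k.sum()>30:print(a,k.sum(),np.round(np.percentile(q[k]*1000,[2,50,98],0)[:, 1:],1).tolist())
plan([.5285,.1398,.24],2.9)
E
```

```text
time: 7.7
ee_pos: [0.614, -0.2481, 0.2215]
eef_rot: [0.006, 0.75, 0.662, 0.003]
contact_force: [0.5, 0.1, -0.1]
finger_gap: 0.0224
19145
tool frame pct x,y,z mm [[-34.8 -10.7 -29. ]
 [ 46.4   0.7 -27.2]
 [ 98.6  12.4 -20.4]]
-0.05 3613 [[-10.4, -28.7], [0.6, -27.3], [12.1, -20.8]]
0 6509 [[-10.5, -28.8], [0.7, -27.3], [12.1, -20.7]]
0.05 9023 [[-10.5, -28.8], [0.7, -27.2], [12.2, -20.5]]
at [ 0.6123 -0.2474  0.2175] tilt [ 0.008  -0.0032] jaw -7.14 | t(mm) [ 373.7 -131.1  -24.4] twist -10.04 F [-0.4 -0.3 -2.6] gap 0.0226 t 7.75
```

View pics/w5.png

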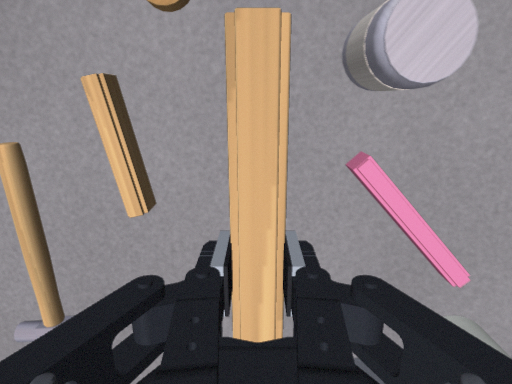

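The bar is held level and centred: top at tool z ≈ −28 mm, end at +99 mm, y offset +0.7 mm. The other items are untouched. Carrying it to the cradle.

```bash
python3 -m creep '[{"fingers":-1,"tx":0.374,"ty":-0.131,"tz":-0.024,"twist":-10},{"fingers":-1,"tx":0.374,"ty":-0.131,"tz":-0.024,"twist":-10},{"fingers":-1,"tx":0.374,"ty":-0.131,"tz":-0.024,"twist":-10},{"fingers":-1,"tx":0.374,"ty":-0.131,"tz":-0.024,"twist":-10},{"fingers":-1,"tx":0.374,"ty":-0.131,"tz":-0.024,"twist":-10}]'
python3 - <<'E'
from h import *
plan([.5278,.1403,.24],2.9)
E
```

```text
time: 8.25
ee_pos: [0.5558, -0.0008, 0.2262]
eef_rot: [-0.001, 0.689, 0.724, -0.001]
contact_force: [-0.0, 0.6, -0.9]
finger_gap: 0.0226
at [ 0.5558 -0.0008  0.2262] tilt [-0.002   0.0001] jaw 2.84 | t(mm) [142.3 -21.  -13.7] twist -0.06 F [-0.   0.6 -0.9] gap 0.0226 t 8.25
```

```bash
python3 -m creep '[{"fingers":-1,"tx":0.05,"ty":-0.007,"tz":-0.014,"twist":0},{"fingers":-1,"tx":0.1,"ty":-0.014,"tz":-0.014,"twist":0},{"fingers":-1,"tx":0.13,"ty":-0.021,"tz":-0.014,"twist":0},{"fingers":-1,"tx":0.142,"ty":-0.021,"tz":-0.014,"twist":0},{"fingers":-1,"tx":0.142,"ty":-0.021,"tz":-0.014,"twist":0}]'
python3 -m creep '[{"fingers":-1,"tx":0,"ty":0,"tz":0.04,"twist":0},{"fingers":-1,"tx":0,"ty":0,"tz":0.06,"twist":0},{"fingers":-1,"tx":0,"ty":0,"tz":0.06,"twist":0},{"fingers":-1,"tx":0,"ty":0,"tz":0.06,"twist":0},{"fingers":-1,"tx":0,"ty":0,"tz":0.06,"twist":0}]'
python3 - <<'E'
from h import *
plan([.5278,.1403,.122],2.9)
p,_=snap('wrist','w6');q,_=snap('side','d6');a,_=snap('scene','s6')
o=np.zeros((480,800,3),np.uint8);o[:,:480]=cv2.resize(a[165:285,195:315],(480,480),interpolation=2);o[:240,480:]=cv2.resize(p,(320,240));o[240:,480:720]=cv2.resize(q[140:220,210:290],(240,240),interpolation=2);cv2.imwrite('pics/c6.png',o)
P=cloud('w6');s=env.sense();z=P[...,2]
a_=np.radians(2.9);ex=np.array([np.cos(a_),np.sin(a_)]);ey=np.array([-ex[1],ex[0]])
X=(P[...,:2]-[.5294,.1228])@ex;Y=(P[...,:2]-[.5294,.1228])@ey;hsv=cv2.cvtColor(p,cv2.COLOR_BGR2HSV)
h=(abs(X)<.035)&(Y>.05)&(Y<.16)&(z>.118)&(z<.136)&(hsv[...,1]<60);print('rest',h.sum(),np.percentile(Y[h],[1,99]),np.percentile(X[h],[1,99]))
b=(abs(X)<.035)&(Y>.05)&(Y<.16)&(z>.17)&(hsv[...,1]>70);print('bar',b.sum(),np.percentile(Y[b],[1,99]),np.percentile(X[b],[1,99]),np.percentile(z[b],[5,50,95]))
E
```

```text
time: 8.75
ee_pos: [0.5287, 0.1393, 0.2405]
eef_rot: [-0.0, 0.688, 0.725, -0.001]
contact_force: [-0.8, -0.7, -1.3]
finger_gap: 0.0228
time: 9.25
ee_pos: [0.5305, 0.1377, 0.1826]
eef_rot: [0.001, 0.689, 0.724, 0.001]
contact_force: [-0.4, -0.8, -0.3]
finger_gap: 0.0225
at [0.5305 0.1377 0.1826] tilt [0.0017 0.0003] jaw 2.82 | t(mm) [ 2.7 -2.6 60.6] twist -0.08 F [-0.4 -0.8 -0.3] gap 0.0225 t 9.25
rest 740 [0.09821079 0.12560024] [-0.02333196  0.02245606]
bar 11298 [0.05081817 0.11445575] [-0.01072093  0.01247496] [0.19971231 0.20603072 0.20730755]
```

View pics/c6.png

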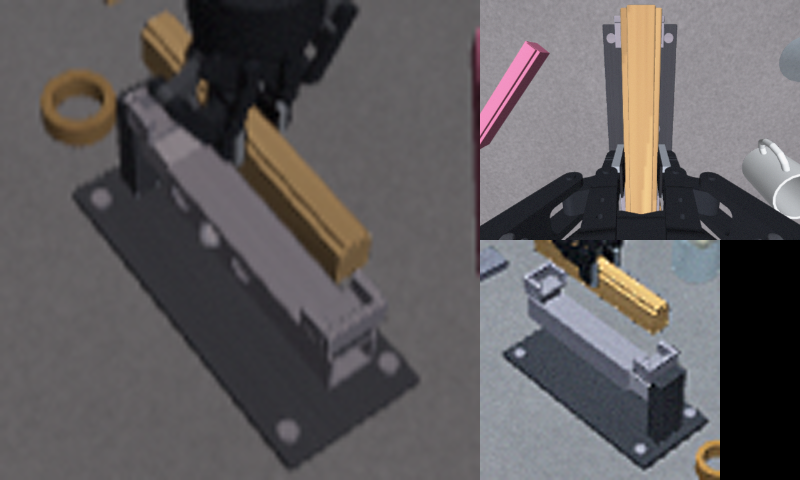

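Picture shows the bar over the cradle, aligned, its +y end just inside the sliding stop. It wants about +2 mm along y and −1.5 mm across, with roughly 58 mm to go down.

```bash
python3 -m creep '[{"fingers":-1,"tx":0.002,"ty":-0.0015,"tz":0,"twist":0},{"fingers":-1,"tx":0.002,"ty":-0.0015,"tz":0.015,"twist":0},{"fingers":-1,"tx":0.002,"ty":-0.0015,"tz":0.03,"twist":0},{"fingers":-1,"tx":0.002,"ty":-0.0015,"tz":0.035,"twist":0},{"fingers":-1,"tx":0.002,"ty":-0.0015,"tz":0.035,"twist":0}]'
python3 - <<'E'
from h import *
plan([.5278,.1403,.124],2.9)
p,_=snap('wrist','w7')
P=cloud('w7');z=P[...,2]
a_=np.radians(2.9);ex=np.array([np.cos(a_),np.sin(a_)]);ey=np.array([-ex[1],ex[0]])
X=(P[...,:2]-[.5294,.1228])@ex;Y=(P[...,:2]-[.5294,.1228])@ey;hsv=cv2.cvtColor(p,cv2.COLOR_BGR2HSV)
h=(abs(X)<.035)&(Y>.05)&(Y<.16)&(z>.118)&(z<.133)&(hsv[...,1]<60);print('rest',h.sum(),np.percentile(Y[h],[1,99]),np.percentile(X[h],[1,99]))
b=(abs(X)<.035)&(Y>.05)&(Y<.16)&(z>.14)&(hsv[...,1]>70);print('bar',b.sum(),np.percentile(Y[b],[1,99.8]),np.percentile(X[b],[1,99]),np.percentile(z[b],[5,50,95]))
plan([.5278,.1403,.124],2.9)
E
```

```text
time: 9.9
ee_pos: [0.5273, 0.1403, 0.1461]
eef_rot: [-0.0, 0.689, 0.725, -0.001]
contact_force: [-0.3, -0.3, -1.9]
finger_gap: 0.0226
at [0.5273 0.1403 0.1461] tilt [-0.0012 -0.0003] jaw 2.89 | t(mm) [ 0.   0.5 22.1] twist -0.01 F [-0.3 -0.3 -1.9] gap 0.0226 t 9.9
rest 1972 [0.09824398 0.12573846] [-0.02323356  0.02231139]
bar 11612 [0.05080828 0.11765301] [-0.01372933  0.00939849] [0.16319331 0.16949313 0.17077036]
at [0.5278 0.1403 0.1467] tilt [-0.0002 -0.0001] jaw 2.89 | t(mm) [-0.  -0.  22.7] twist -0.01 F [-0.9 -0.3 -1.5] gap 0.0227 t 9.95
```

```bash
python3 -m creep '[{"fingers":-1,"tx":-0.0005,"ty":0.001,"tz":0.006,"twist":0},{"fingers":-1,"tx":-0.0005,"ty":0.001,"tz":0.012,"twist":0},{"fingers":-1,"tx":-0.0005,"ty":0.001,"tz":0.017,"twist":0},{"fingers":-1,"tx":-0.0005,"ty":0.001,"tz":0.02,"twist":0},{"fingers":-1,"tx":-0.0005,"ty":0.001,"tz":0.02,"twist":0}]'
python3 -m creep '[{"fingers":-1,"tx":0,"ty":0,"tz":0.0015,"twist":0},{"fingers":-1,"tx":0,"ty":0,"tz":0.0025,"twist":0},{"fingers":-1,"tx":0,"ty":0,"tz":0.0025,"twist":0}]'
```

```text
time: 10.45
ee_pos: [0.5285, 0.1397, 0.1259]
eef_rot: [-0.0, 0.689, 0.725, -0.0]
contact_force: [-0.6, 0.6, -1.0]
finger_gap: 0.0227
time: 10.75
ee_pos: [0.529, 0.1398, 0.1243]
eef_rot: [0.0, 0.689, 0.725, 0.0]
contact_force: [-0.7, 0.1, 2.6]
finger_gap: 0.0227
```

Contact felt. Opening and backing off.

```bash
python3 -m creep '[{"fingers":1,"tx":0,"ty":0,"tz":0,"twist":0},{"fingers":1,"tx":0,"ty":0,"tz":0,"twist":0},{"fingers":1,"tx":0,"ty":0,"tz":0,"twist":0},{"fingers":1,"tx":0,"ty":0,"tz":0,"twist":0}]'
python3 -m creep '[{"fingers":1,"tx":0,"ty":0,"tz":-0.03,"twist":0},{"fingers":1,"tx":0,"ty":0,"tz":-0.07,"twist":0},{"fingers":1,"tx":0,"ty":0,"tz":-0.12,"twist":0},{"fingers":1,"tx":-0.05,"ty":0,"tz":-0.12,"twist":0},{"fingers":1,"tx":-0.09,"ty":0,"tz":-0.12,"twist":0}]'
python3 -m creep '[{"fingers":1,"tx":0,"ty":0,"tz":0,"twist":0},{"fingers":1,"tx":0,"ty":0,"tz":0,"twist":0},{"fingers":1,"tx":0,"ty":0,"tz":0,"twist":0}]'
python3 - <<'E'
from h import *
p,_=snap('wrist','w8');q,_=snap('side','d8');a,_=snap('scene','s8')
o=np.zeros((480,800,3),np.uint8);o[:,:480]=cv2.resize(a[165:285,195:315],(480,480),interpolation=2);o[:240,480:]=cv2.resize(p,(320,240));o[240:,480:720]=cv2.resize(q[140:220,210:290],(240,240),interpolation=2);cv2.imwrite('pics/c8.png',o)
P=cloud('w8');z=P[...,2]
a_=np.radians(2.9);ex=np.array([np.cos(a_),np.sin(a_)]);ey=np.array([-ex[1],ex[0]])
X=(P[...,:2]-[.5294,.1228])@ex;Y=(P[...,:2]-[.5294,.1228])@ey;hsv=cv2.cvtColor(p,cv2.COLOR_BGR2HSV)
h=(abs(X)<.035)&(Y>-.12)&(Y<.16)&(z>.118)&(z<.135)&(hsv[...,1]<60);print('rest',h.sum(),np.percentile(Y[h],[1,99]),np.percentile(X[h],[1,99]))
b=(abs(X)<.035)&(Y>-.12)&(Y<.16)&(z>.115)&(hsv[...,1]>70);print('bar',b.sum(),np.percentile(Y[b],[.2,99.8]),np.percentile(X[b],[1,99]))
for lo in(-.08,-.03,.02,.07):
    k=b&(Y>lo)&(Y<lo+.04);print(lo,np.round(np.percentile(z[k],[80,95]),4),np.median(X[k&(z>.143)]).round(4))
pn=(X>.0195)&(X<.032)&(abs(Y)<.05)&(abs(z-.075)<.012);print('pin',pn.sum(),Y[pn].mean() if pn.sum() else 0, X[pn].max() if pn.sum() else 0)
plan([.53,.1,.25],2.9)
E
```

```text
time: 11.15
ee_pos: [0.5289, 0.1398, 0.124]
eef_rot: [0.0, 0.689, 0.725, 0.0]
contact_force: [0.3, 0.4, -0.1]
finger_gap: 0.0789
time: 11.65
ee_pos: [0.5343, 0.0493, 0.246]
eef_rot: [0.001, 0.688, 0.726, 0.001]
contact_force: [0.3, 0.0, -0.1]
finger_gap: 0.0851
time: 11.95
ee_pos: [0.5333, 0.0504, 0.2439]
eef_rot: [-0.0, 0.689, 0.725, 0.0]
contact_force: [-1.0, -0.4, 0.1]
finger_gap: 0.0854
rest 811 [-0.09300477 -0.06567382] [-0.02269032  0.02277018]
bar 7694 [-0.08167694  0.06282542] [-0.03060052  0.03086502]
-0.08 [0.3298 0.3366] -0.0003
-0.03 [0.1484 0.149 ] -0.0003
0.02 [0.1484 0.149 ] -0.0003Traceback (most recent call last):
  File "<stdin>", line 10, in <module>
    return _quantile_unchecked(
        a, q, axis, out, overwrite_input, method, keepdims, weights)
    return _ureduce(a,
                    func=_quantile_ureduce_func,
    ...<5 lines>...
                    overwrite_input=overwrite_input,
                    method=method)
    r = func(a, **kwargs)
    result = _quantile(arr,
                       quantiles=q,
    ...<2 lines>...
                       out=out,
                       weights=wgt)
    slices_having_nans = np.isnan(arr[-1, ...])
                                  ~~~^^^^^^^^^
IndexError: index -1 is out of bounds for axis 0 with size 0
```

View pics/c8.png

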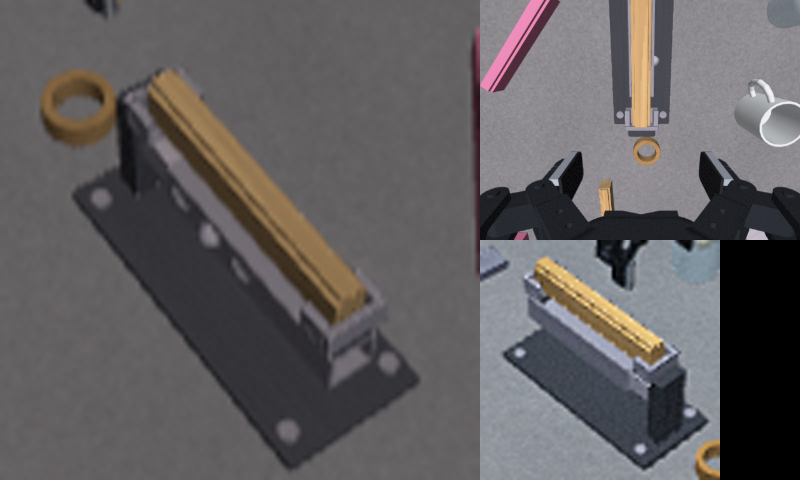

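The bar sits level between both stops. Its top is at 148.4 mm (148 expected) in both sections I could read, and its centre is at x ≈ −0.3 mm. The pin is still out and the gripper is clear.

```bash
python3 -c "
from rig import order;print(order.job_done())"
```

```text
the job is handed in; nothing more can be done
None
```

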